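Open the lid box and sort the washed jar lid and utensils

ROBOT

A 6-joint arm with a two-finger parallel gripper is mounted at the origin on the work surface. World frame = base frame: x ahead of the robot, y to its left, z up, the work surface at z = 0. Lengths are in m, angles in rad, forces in N, time in s.
With the tool pointing down it reaches from about 0.3 to 1 m from the base axis. Payload 5.1 kg.
Tool frame: the origin (TCP) lies at the very end of the fingers, on their centre line; the grasp point (between the pads) lies 19 mm behind it; z points along the fingers, y is the line along which they close (so a half turn about z gives the same grasp; the last joint's range is limited). The gripper opens to 95 mm and grips with 3 to 60 N. Pads are 20 mm wide; open, the fingers measure 119 mm over their backs; the gripper's body (75 mm by 180 mm) begins 59 mm behind the grasp point.
Start: joints at [-1.25, 0.124, 1.65, -0, 1.367, -0.083], TCP at [0.255, -0.598, 0.215] pointing down, gripper open.
Joint ranges: [-2.61, 2.61], [-1.02, 2.33], [0.03, 2.71], [-1.35, 4.49], [0.32, 2.68], [-2.91, 2.91]. Speed limits (rad/s): [2.57, 2.57, 3.14, 3.14, 3.14, 3.14].

INTERFACE

Orientations are given as a unit quaternion [w, x, y, z].
In Python, from station import get_obs, snapshot, finish_job gives the robot as it stands.
- The arm moves only by the tool apply_moves, never from a script. Its argument "commands" is text: rows parted by semicolons, each of 4 numbers parted by spaces: the shift along the tool's x, y, z in units of 25 mm (1.0 is 25 mm), then the turn about the tool's z in units of 8 degrees (1.0 is 8 degrees). In form: tx ty tz turn; .... A call has 1 to 5 rows; each row shifts and turns the commanded pose from where the row before left it, along the tool's axes as they then stand; what a row does not reach is not made up. A row lasts 1/10 s, in which the tool goes at most 50 mm and 8.59 degrees, less where a joint would pass 70% of its speed; a pose out of reach is approached as far as the arm can. A call is refused whole if a number of a shift passes 1 or a number of a turn 1, either way. A call with a gripper value outside its range is refused whole. "claw" is the opening, from 0 (shut) to 1 (fully open), set as the call begins (left out, the last holds). The fingers move at their own pace and stop on an object; "force" is the grip in N (left out, the last holds). Time passes only in rows, so rows that do not move let the fingers close. It gives the time, the measured TCP pose, the force and the opening at its end, in the units of the state.
- get_obs(): the state, without advancing time (a new reading comes with each control period).
- snapshot(name): name is "scene" or "top" or "wrist"; returns a dict with "frame" (480x640x3 uint8, red, green, blue), "range_z" (480x640 float32, m along the optical axis (not along the pixel's ray), 0 where there is no reading), "fx", "fy", "cx", "cy" (pixels), "rvec" (rotation vector, rad) and "tvec" (3), from world to camera coordinates, as OpenCV has them; the wrist camera has in their place "hand_eye" (4x4, takes a point from camera to tool coordinates, whose origin is the TCP and whose axes are the flange's). Camera axes: x right, y down, z forward; pixel columns grow to the right and rows downward; lengths in m; the calibration is good to about 2 mm. A picture is of the moment at which its call begins: read the wrist's pose just before it.
- finish_job(): hands the job in, once; it reports no verdict.
The state is a dict: "t": time; "joint_pos": joint angles; "joint_velocities": joint speeds; "effort": joint torques, N m; "tool_pos": TCP position; "orientation": TCP orientation; "ft_force": force on the tool from outside, world axes, zero at the start; "wrist_torque": the same for the moment, N m; "gripper_width": finger opening in m.
Only numpy, scipy, OpenCV 4.12 (cv2) and the standard library are available. Lean on these libraries where they do the work, as an engineer would, in place of code of your own. Each camera call takes 0.05 s, during which the arm holds its last target. There are 200 camera calls.

TASK

Squeeze together the two tabs on the cover of the white lid box, lift the cover off and set it down flat, right way up, on the middle of the rubber drying mat. Sort the washed things into their bins: the steel jar lid inside the lid box, below its rim, and both utensils (the spoon and the slotted turner) lying wholly inside the long metal tray. Leave the salt dish where it stands.

Things in the scene. Friction and masses are not known exactly. Their poses are not given: they have to be found in the camera images.
- lidbox: white plastic lid box, fixed, open-topped under its cover: outside 164 (x) x 128 (y) x 62 mm high, walls and floor 4 mm. Origin at the centre of its underside. At the middle of each long wall (x within 25 mm) a catch lip sticks 8 mm inward at the rim, 6 mm deep. Stands at the robot's left or right
- cover_grip (a point): point midway between the cover's two upright squeeze tabs, 23.5 mm above the underside of the cover's plate. The tabs face each other across the cover's y axis, each 40 mm long (x) and 10 mm thick, rising 34 mm above the plate's top; outer faces 54 mm apart, 34 mm when fully squeezed together
- cover: white plastic snap-fit cover, at first on the lid box; origin at the centre of its plate's underside, x along the long side. Plate 164 x 128 x 6 mm, lying on the box rim; four corner feet reach 18 mm below the plate, into the box mouth with 3 mm play. Bolts on the tabs catch under the box's lips, so it lifts off only while both tabs are squeezed. About 140 g
- tab_a (a joint): travel of the sprung tab on the cover's +y side, m: 0 at rest (bolt out), 0.010 fully squeezed in (about 6 N); its bolt is clear of the lip from 0.006
- tab_b (a joint): the same for the tab on the cover's -y side
- tray: long open aluminium utensil tray, fixed: outside 250 (x) x 158 (y) x 42 mm high, walls and floor 4 mm. Origin at the centre of its underside. Stands on the other side of the robot from the lid box
- mat: black rubber drying mat, fixed: 200 (x) x 160 (y) x 4 mm. Origin at the centre of its underside. Empty at the start
- lid_mid (a point): centre, half-way up, of a plain steel jar lid lying flat: a closed disc 60 mm across, 18 mm high, about 35 g
- lid: the same jar lid: centre of its underside
- spoon_mid (a point): centre of a grey silicone spoon (round bowl 55 mm wide, 11 mm high), 190 mm long, lying flat. Point lies on its handle, half-way along the length and half-way up (7 mm above what it lies on), a good place to grip. Its x axis runs along the utensil from handle to head. Handle 18 mm wide, 14 mm high, from 95 mm behind this point to 40 mm ahead; about 60 g
- spoon_butt (a point): end of the spoon's handle
- spoon_tip (a point): front end of the spoon's bowl
- turner_mid (a point): centre of a grey silicone slotted turner (flat blade 62 x 56 x 6 mm with three dark slots), 190 mm long, lying flat. Point lies on its handle, half-way along the length and half-way up (7 mm above what it lies on), a good place to grip. Its x axis runs along the utensil from handle to head. Handle 18 mm wide, 14 mm high, from 95 mm behind this point to 40 mm ahead; about 60 g
- turner_butt (a point): end of the turner's handle
- turner_tip (a point): front end of the turner's blade
- spoon: the spoon: underside, half-way along
- turner: the turner: underside, half-way along
- salt_dish: small white ceramic salt dish, 68 mm across, 26 mm high, an open round bowl standing in the same near row as the jar lid; origin at the centre of its underside. Bystander
Not all that is in view belongs to the job. Leave any orange or turquoise look-alike of the cover alone. Leave any green or pink look-alike of the lid alone.

How it is judged:
By the outcome, as a careful person would: the job done as asked, in the order asked, and still so for the second after the job is handed in, with the robot touching nothing.
It also fails if it takes over 72 s, if anything falls off the work surface, if the arm or the gripper's body presses on something with over 40 N, if the wrist force passes 120 N, or if a joint passes its speed limit or range.

## Working session

There is one attempt and no reset: what is moved stays moved. The work goes in short steps, Python scripts to look and compute and a tool call to move; the robot and the scene stay as the last step left them, time stands still between calls to the robot, and variables do not carry over. Pictures are saved under pics/ and viewed, on a budget of 10 in all, crops included, one or two more only if the job needs it, and the job is handed in when it is done.

Besides the shell and the picture viewer there is one more tool, called after "Call:" as name(argument=value, ...) on one line, values as JSON. apply_moves: Moves the arm, as the interface text tells. Its arguments: {"type":"object","properties":{"commands":{"type":"string"},"claw":{"type":"number"},"force":{"type":"number"}},"required":["commands"]}

```bash
mkdir -p pics; ls
cat > h.py <<'E'
import numpy as np, cv2
from station import get_obs, snapshot
def grab(n):
    o=get_obs(); s=snapshot(n); s['o']=o; return s
def save(s,f,roi=None,k=1):
    im=s['frame'][:,:,::-1]
    if roi: x0,y0,x1,y1=roi; im=im[y0:y1,x0:x1]
    cv2.imwrite(f,cv2.resize(im,None,fx=k,fy=k,interpolation=cv2.INTER_CUBIC))
def qR(q): 
    from scipy.spatial.transform import Rotation as R
    return R.from_quat([q[1],q[2],q[3],q[0]]).as_matrix()
def ext(s): # camera->world
    if 'hand_eye' in s:
        T=np.eye(4);T[:3,:3]=qR(s['o']['orientation']);T[:3,3]=s['o']['tool_pos'];return T@s['hand_eye']
    T=np.eye(4);T[:3,:3]=cv2.Rodrigues(np.array(s['rvec'],float))[0];T[:3,3]=np.ravel(s['tvec']);return np.linalg.inv(T)
def cloud(s):
    z=s['range_z'];v,u=np.mgrid[:480,:640]
    p=np.stack([(u-s['cx'])/s['fx']*z,(v-s['cy'])/s['fy']*z,z],-1)
    T=ext(s);w=p@T[:3,:3].T+T[:3,3];w[z==0]=np.nan;return w
def atz(s,u,v,z): # pixel ray meets height z
    T=ext(s);d=T[:3,:3]@np.array([(u-s['cx'])/s['fx'],(v-s['cy'])/s['fy'],1]);return T[:3,3]+d*(z-T[2,3])/d[2]
E
python3 - <<'E'
from h import *
import pickle
o=get_obs();print(o['t'],o['tool_pos'],o['orientation'])
for n in('top','scene'):
    s=grab(n);save(s,f'pics/{n}1.png',k=1.25);pickle.dump(s,open(n+'.pkl','wb'));print(n,ext(s)[:3],s['fx'])
E
```

```text
pics
0.0 [ 0.25515578 -0.597114    0.2133843 ] [-1.03655098e-03  9.79687282e-01  2.00528645e-01 -1.30751139e-04]
top [[ 0.00270526 -0.99873645  0.05018156  0.4521538 ]
 [-0.99999468 -0.00279316 -0.00168176 -0.00610704]
 [ 0.0018198  -0.05017675 -0.9987387   1.3228809 ]] 481.392812657393
scene [[-0.67075058  0.50726667 -0.54108611  1.22041553]
 [ 0.74168056  0.4606172  -0.48758768  0.62125467]
 [ 0.00189659 -0.72836277 -0.68518908  0.98739869]] 480.57736517061034
```

View pics/top1.png

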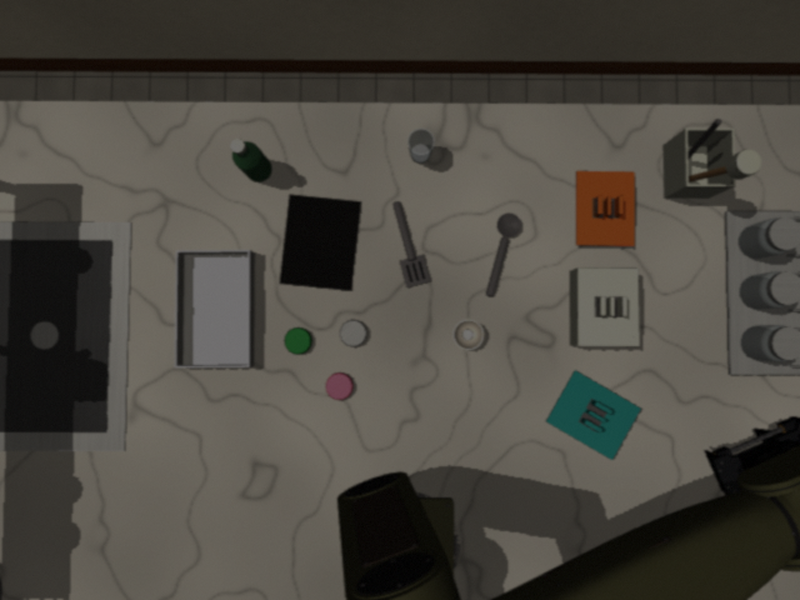

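View pics/scene1.png

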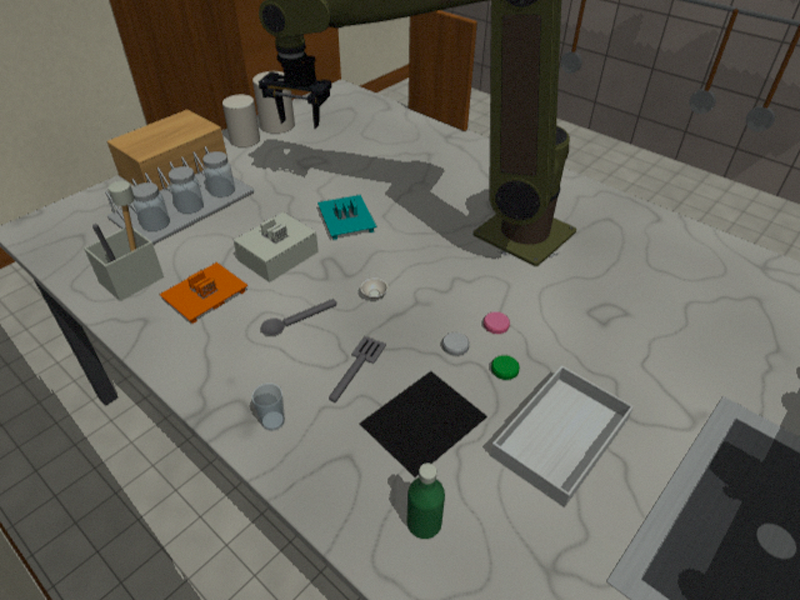

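Run:
```python
from h import *
import pickle
s=pickle.load(open('top.pkl','rb'));w=cloud(s)
save(s,'pics/c1.png',(220,120,520,320),2.6)
hsv=cv2.cvtColor(s['frame'],cv2.COLOR_RGB2HSV)
def blob(name,x0,y0,x1,y1,lo,hi,mask=None):
    p=w[y0:y1,x0:x1];m=(p[...,2]>lo)&(p[...,2]<hi)
    if mask is not None:m&=mask[y0:y1,x0:x1]
    n,l,st,_=cv2.connectedComponentsWithStats(m.astype(np.uint8));l=l==1+st[1:,4].argmax()
    q=p[l];r=cv2.minAreaRect((q[:,:2]*1000).astype(np.float32))
    print(name,len(q),'rect mm',np.round(r[0],1),np.round(r[1],1),round(r[2],1),'med',np.round(np.median(q,0),4),'z95',np.round(np.percentile(q[:,2],95),4))
dark=hsv[...,2]<30
blob('plate',450,205,520,290,.055,.08)
blob('tabs',460,220,515,275,.085,.12)
blob('tray',135,190,210,305,.03,.06)
blob('mat',215,145,295,240,-.02,.02,dark)
blob('lid',265,250,300,285,.01,.03)
blob('salt',360,250,392,285,.01,.04)
blob('spoon',385,165,425,240,.005,.03)
blob('turner',310,155,350,235,.005,.03,hsv[...,2]<90)
```

```text
plate 2852 rect mm [ 515.1 -420.5] [130.4 163.2] 89.8 med [ 0.5124 -0.4166  0.0673] z95 0.072
tabs 92 rect mm [ 514.9 -441.4] [10.5 38.9] 88.8 med [ 0.5139 -0.4401  0.0997] z95 0.1043
tray 795 rect mm [510.5 414.7] [249.1 162.2] 0.1 med [0.5109 0.4399 0.0416] z95 0.047
mat 3939 rect mm [658.3 193.4] [156.6 196. ] 84.2 med [0.6572 0.1931 0.0048] z95 0.0093
lid 372 rect mm [457.6 117.9] [57.  57.6] 0.2 med [0.4588 0.1165 0.0183] z95 0.0226
salt 338 rect mm [ 456.8 -132.3] [64.9 64.6] 90.0 med [ 0.4567 -0.1335  0.0191] z95 0.0281
spoon 546 rect mm [ 634.1 -198.5] [ 53.3 189.1] 68.5 med [ 0.648  -0.205   0.0115] z95 0.0171
turner 625 rect mm [655.3   3. ] [191.5  58.2] 18.6 med [ 0.6239 -0.0024  0.0101] z95 0.017
```

View pics/c1.png

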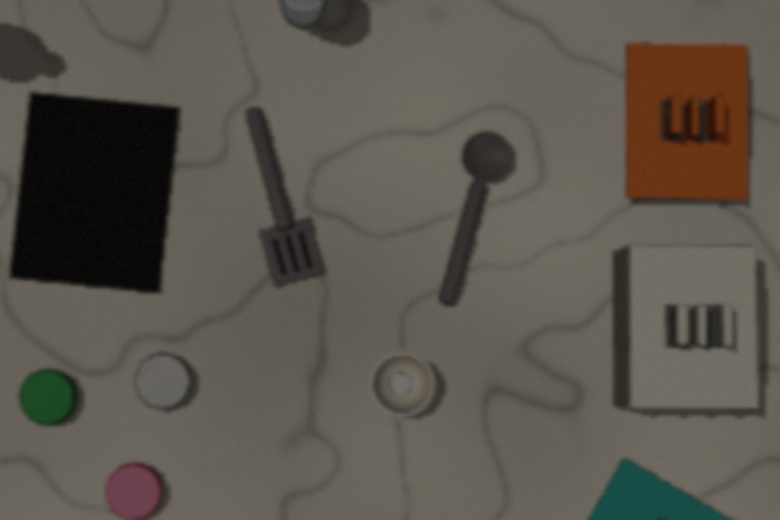

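The crop confirms it. The white cover is at crop (695,328), while the orange and teal ones are look-alikes. The plain steel lid is the grey disc at (162,380), with green at (48,396) and pink at (135,490) to leave alone. The salt dish is at (404,384). I'll set out above the cover.

Call:
apply_moves(commands="0 0 0 0.96;0 0 0 0.96;0 0 0 0.96;0.8 -0.5 0 0;0.8 -0.5 0 0", claw=1, force=25)

```text
t: 0.6
tool_pos: [0.2951, -0.5723, 0.2139]
orientation: [-0.001, 1.0, 0.0, -0.0]
ft_force: [1.0, 0.4, -0.3]
gripper_width: 0.0952
```

Call:
apply_moves(commands="1 -0.7 0 0;1 -0.7 0 0;1 -0.7 0 0;1 -0.7 0 0;1 -0.7 0 0")

```text
t: 1.1
tool_pos: [0.4209, -0.4839, 0.214]
orientation: [-0.0, 1.0, 0.001, -0.0]
ft_force: [0.3, -0.0, 0.7]
gripper_width: 0.0952
```

Call:
apply_moves(commands="1 -0.64 0.5 0;1 -0.64 0.5 0;1 -0.64 0.5 0;0.76 -0.64 0.4 0")

```text
t: 1.5
tool_pos: [0.5149, -0.4195, 0.1655]
orientation: [-0.001, 1.0, 0.001, -0.001]
ft_force: [0.1, -0.9, -0.5]
gripper_width: 0.0948
```

```bash
cat > look.py <<'E'
from h import *
import sys
# wrist look: save picture, print rect of points in a height band [lo,hi] near (x,y) radius r, optional bands
def rect(q):
    r=cv2.minAreaRect((q[:,:2]*1000).astype(np.float32));return np.round(r[0],1),np.round(r[1],1),round(r[2],1)
s=grab('wrist');w=cloud(s);print(s['o']['tool_pos'],s['o']['orientation'])
save(s,sys.argv[1],k=1.0)
x,y,r,lo,hi=map(float,sys.argv[2:7])
m=(np.hypot(w[...,0]-x,w[...,1]-y)<r)&(w[...,2]>lo)&(w[...,2]<hi)
n,l,st,_=cv2.connectedComponentsWithStats(m.astype(np.uint8))
for i in range(1,n):
    if st[i,4]>100:
        q=w[l==i];c=np.cov(q[:,:2].T);e,V=np.linalg.eigh(c)
        print(st[i,4],'rect',*rect(q),'mean',np.round(q.mean(0),4),'axis deg',round(np.degrees(np.arctan2(V[1,1],V[0,1])),1),'px',st[i,:4])
E
python3 look.py pics/w1.png .515 -.42 .06 .085 .115
```

```text
[ 0.51486912 -0.41946721  0.16554225] [-6.35844575e-04  9.99999023e-01  1.10598278e-03 -5.71071323e-04]
1245 rect [ 514.1 -398.6] [10.8 40.4] 89.9 mean [ 0.5163 -0.3992  0.0996] axis deg 179.7 px [280 216  20  69]
784 rect [ 514.2 -421.2] [39.8  7.5] 0.1 mean [ 0.5157 -0.4211  0.0926] axis deg 179.6 px [320 216  13  64]
1276 rect [ 514.2 -443.3] [10.9 39.9] 89.8 mean [ 0.5161 -0.4426  0.0993] axis deg 179.8 px [352 216  21  69]
```

View pics/w1.png

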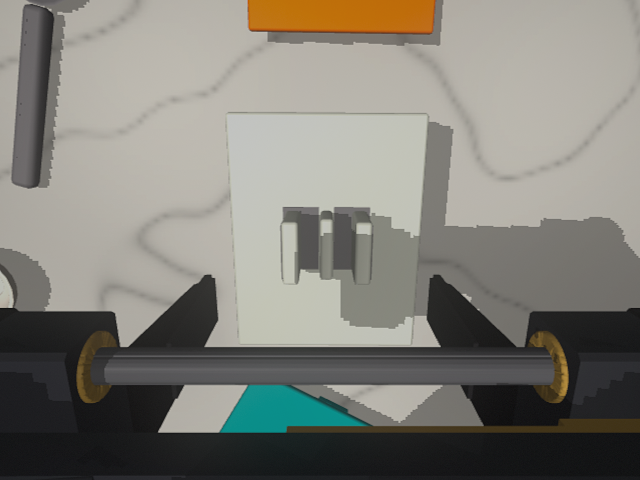

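The wrist view shows the tabs at px (290,250) and (362,250), with the fixed rib between them. Their midpoint is 1.5 mm off the tool axis, so I'll correct for that, descend and squeeze.

Call:
apply_moves(commands="0 0.06 0.8 0;0 0 1 0;0 0 1 0;0 0 0.7 0;0 0 0.26 0")

```text
t: 2.05
tool_pos: [0.5126, -0.4212, 0.0702]
orientation: [-0.002, 1.0, 0.001, -0.002]
ft_force: [0.4, -0.1, -0.7]
gripper_width: 0.0953
```

Call:
apply_moves(commands="0 0 0 0;0 0 0 0;0 0 0 0;0 0 0 0;0 0 0 0", claw=0, force=30)

```text
t: 2.55
tool_pos: [0.5145, -0.4227, 0.0742]
orientation: [0.001, 1.0, 0.001, 0.001]
ft_force: [-0.4, -0.3, -0.7]
gripper_width: 0.0606
```

Call:
apply_moves(commands="0 0 0 0;0 0 0 0;0 0 0 0;0 0 0 0;0 0 0 0")

```text
t: 3.05
tool_pos: [0.5144, -0.4225, 0.0739]
orientation: [0.0, 1.0, 0.001, 0.0]
ft_force: [-0.4, 1.0, 5.2]
gripper_width: 0.0328
```

Call:
apply_moves(commands="0 0 0 0;0 0 0 0;0 0 0 0")

```text
t: 3.35
tool_pos: [0.5144, -0.4226, 0.0739]
orientation: [0.0, 1.0, 0.001, 0.0]
ft_force: [-1.4, 1.3, 5.6]
gripper_width: 0.0327
```

Call:
apply_moves(commands="0 0 -0.2 0;0 0 -0.3 0;0 0 -0.4 0;0 0 -0.6 0;0 0 -0.8 0")

```text
t: 3.85
tool_pos: [0.5136, -0.4219, 0.131]
orientation: [-0.001, 1.0, 0.001, -0.001]
ft_force: [-0.4, -0.8, -2.7]
gripper_width: 0.0332
```

Call:
apply_moves(commands="0.1 -0.6 -0.4 0;0.25 -1 -0.2 0;0.25 -1 0 0;0.25 -1 0 0;0.25 -1 0 0")

```text
t: 4.35
tool_pos: [0.5416, -0.3053, 0.1463]
orientation: [-0.0, 1.0, 0.001, 0.0]
ft_force: [0.0, -0.4, -1.4]
gripper_width: 0.0328
```

Call:
apply_moves(commands="0.25 -1 0 0;0.25 -1 0 0;0.25 -1 0 0;0.25 -1 0 0;0.25 -1 0 0")

```text
t: 4.85
tool_pos: [0.5725, -0.1801, 0.1463]
orientation: [-0.0, 1.0, 0.001, 0.0]
ft_force: [0.6, 0.1, -1.8]
gripper_width: 0.0331
```

Call:
apply_moves(commands="0.25 -1 0 0;0.25 -1 0 0;0.25 -1 0 0;0.25 -1 0 0;0.25 -1 0 0")

```text
t: 5.35
tool_pos: [0.6033, -0.0551, 0.1463]
orientation: [-0.0, 1.0, 0.001, 0.0]
ft_force: [-0.1, -0.5, -1.1]
gripper_width: 0.0332
```

Call:
apply_moves(commands="0.25 -1 0 0;0.25 -1 0 0;0.25 -1 0 0;0.25 -1 0 0;0.25 -1 0 0")

```text
t: 5.85
tool_pos: [0.6341, 0.0699, 0.1463]
orientation: [-0.0, 1.0, 0.001, 0.0]
ft_force: [0.7, -0.3, -1.5]
gripper_width: 0.0327
```

Call:
apply_moves(commands="0.2 -1 0 0;0.2 -1 0 0;0.2 -0.7 0 0;0.2 -0.5 0 0.35;0.05 -0.3 0 0.34")

```text
t: 6.35
tool_pos: [0.6559, 0.1571, 0.146]
orientation: [-0.0, 0.999, -0.048, 0.0]
ft_force: [0.5, 0.2, -1.4]
gripper_width: 0.0327
```

```bash
cat > mat.py <<'E'
from h import *
s=grab('top');w=cloud(s);print(s['o']['tool_pos'],s['o']['orientation'])
print(np.round(ext(s)[:3,3],3))
save(s,'pics/t2.png',(190,110,440,300),3)
m=(w[...,2]>.085)&(w[...,2]<.14)
m[:, :215]=0;m[:,300:]=0;m[:140]=0;m[250:]=0
q=w[m];print(len(q),cv2.minAreaRect((q[:,:2]*1000).astype(np.float32)),np.median(q,0))
E
python3 mat.py
```

```text
[0.65594551 0.15705275 0.14602017] [-1.11055258e-04  9.98861620e-01 -4.77014945e-02  1.36559901e-04]
[ 0.452 -0.006  1.323]
261 ((667.1904296875, 134.44813537597656), (134.56016540527344, 155.6824188232422), 66.11148834228516) [0.63854252 0.11601835 0.13884367]
```

View pics/t2.png

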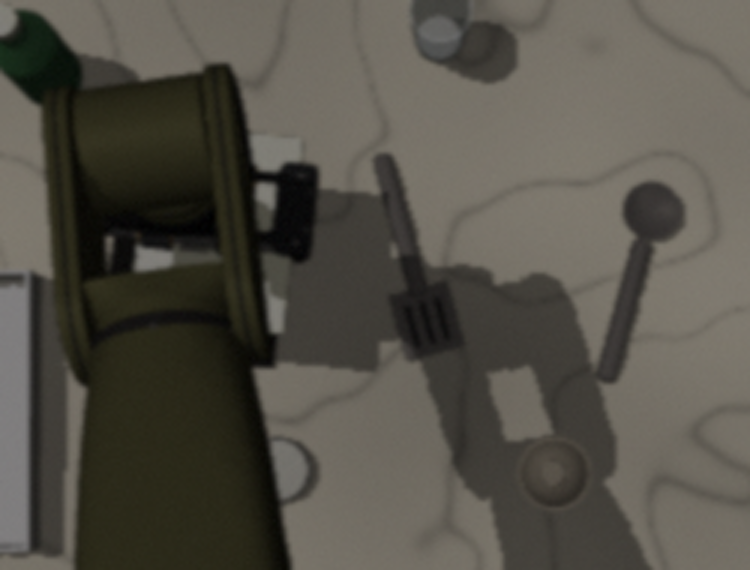

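The cover is held (its white edge shows under the hand at (280,150)) and is 36 mm short of the mat centre. I'll finish the traverse and lower it.

Call:
apply_moves(commands="-0.05 -0.7 0 0;-0.02 -0.7 0.4 0;0 0 1 0;0 0 1 0;0 0 1 0")

```text
t: 6.9
tool_pos: [0.657, 0.1917, 0.0591]
orientation: [-0.0, 0.999, -0.047, -0.0]
ft_force: [-0.5, 0.5, -2.6]
gripper_width: 0.033
```

Call:
apply_moves(commands="0 0 0.5 0;0 0 0.3 0;0 0 0.2 0;0 0 0.1 0;0 0 0 0")

```text
t: 7.4
tool_pos: [0.6584, 0.1906, 0.0344]
orientation: [-0.0, 0.999, -0.047, 0.001]
ft_force: [-1.1, 1.0, -1.6]
gripper_width: 0.033
```

Call:
apply_moves(commands="0 0 0.04 0;0 0 0.04 0;0 0 0 0")

```text
t: 7.7
tool_pos: [0.6587, 0.1906, 0.0339]
orientation: [-0.0, 0.999, -0.047, 0.001]
ft_force: [-3.2, -0.2, 7.4]
gripper_width: 0.0328
```

Contact. I'll release, open fully and rise.

Call:
apply_moves(commands="0 0 -0.05 0;0 0 0 0;0 0 0 0;0 0 0 0;0 0 0 0", claw=0.9)

```text
t: 8.2
tool_pos: [0.6571, 0.1902, 0.0318]
orientation: [0.0, 0.999, -0.047, -0.0]
ft_force: [0.1, 0.9, -0.3]
gripper_width: 0.0677
```

Call:
apply_moves(commands="0 0 0 0;0 0 0 0;0 0 0 0")

```text
t: 8.5
tool_pos: [0.6573, 0.1903, 0.032]
orientation: [0.0, 0.999, -0.047, -0.0]
ft_force: [-0.8, -0.2, 0.3]
gripper_width: 0.0849
```

Call:
apply_moves(commands="0 0 -0.5 0;0 0 -1 0;0 0 -1 0;0 0 -1 0;0 0 -1 -0.69")

```text
t: 9.0
tool_pos: [0.6578, 0.1904, 0.1472]
orientation: [-0.0, 1.0, 0.002, 0.001]
ft_force: [-0.3, -0.1, -0.9]
gripper_width: 0.0857
```

Call:
apply_moves(commands="-1 0.36 0 0;-1 0.36 0 0;-1 0.36 0 0;-1 0.36 0 0;-1 0.36 0 0")

```text
t: 9.5
tool_pos: [0.5319, 0.1449, 0.146]
orientation: [-0.0, 1.0, 0.001, 0.001]
ft_force: [-0.2, -0.6, 0.8]
gripper_width: 0.0858
```

Call:
apply_moves(commands="-1 0.36 0 0;-1 0.36 0 0;-1 0.36 0 0;0 0 0.2 0")

```text
t: 9.9
tool_pos: [0.4563, 0.1176, 0.1411]
orientation: [-0.0, 1.0, 0.001, 0.001]
ft_force: [0.5, 1.3, 0.0]
gripper_width: 0.0856
```

```bash
python3 look.py pics/w2.png .458 .118 .06 .011 .03
python3 - <<'E'
from h import *
s=grab('wrist');w=cloud(s)
m=(w[...,2]>.015)&(w[...,2]<.04)&(w[...,0]>.55)&(w[...,1]>.08)&(w[...,1]<.3)
q=w[m];print('cover',len(q),cv2.minAreaRect((q[:,:2]*1000).astype(np.float32)),np.median(q,0))
E
```

```text
[0.45629512 0.11759747 0.14109991] [-7.03909797e-05  9.99999269e-01  6.76090801e-04  9.99848469e-04]
4774 rect [457.4 117.5] [58.6 58.4] 89.4 mean [0.4588 0.1176 0.0166] axis deg 59.8 px [284 186  79  77]
cover 10362 ((593.4869384765625, 197.822021484375), (128.3247833251953, 35.42279052734375), 84.82249450683594) [0.59052696 0.19086735 0.0270974 ]
```

View pics/w2.png

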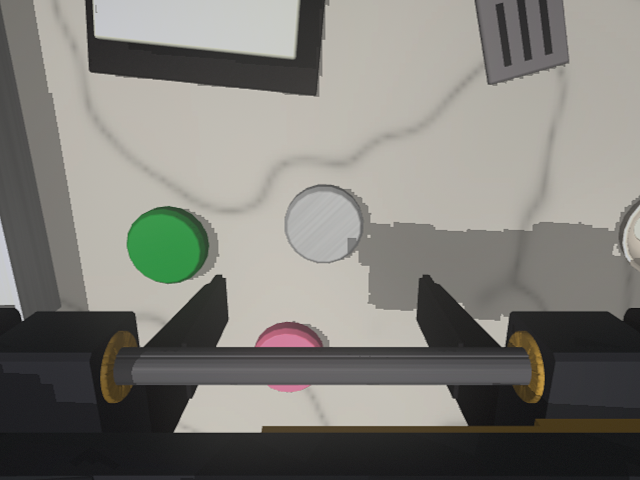

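The wrist view shows the steel lid at (324,223), centred under the hand. The cover lies flat inside the mat's edge at the top, with green and pink clear of the fingers. I'll pick up the lid.

Call:
apply_moves(commands="0.04 0 1 0;0 0 1 0;0 0 1 0;0 0 1 0;0 0 0.8 0", claw=0.95)

```text
t: 10.5
tool_pos: [0.4593, 0.1183, 0.0188]
orientation: [0.0, 1.0, 0.001, -0.0]
ft_force: [-0.7, -0.1, -0.4]
gripper_width: 0.0903
```

Call:
apply_moves(commands="0 0 0.4 0;0 0 0.2 0;0 0 0 0")

```text
t: 10.8
tool_pos: [0.4591, 0.1182, 0.0049]
orientation: [0.0, 1.0, 0.001, -0.0]
ft_force: [-0.2, 0.1, -0.1]
gripper_width: 0.0905
```

Call:
apply_moves(commands="0 0 0 0;0 0 0 0;0 0 0 0;0 0 0 0;0 0 0 0", claw=0.3, force=20)

```text
t: 11.3
tool_pos: [0.459, 0.118, 0.0054]
orientation: [0.0, 1.0, 0.001, 0.0]
ft_force: [-0.3, -0.5, 1.8]
gripper_width: 0.0592
```

Call:
apply_moves(commands="0 0 0 0;0 0 0 0;0 0 0 0")

```text
t: 11.6
tool_pos: [0.459, 0.118, 0.0053]
orientation: [0.0, 1.0, 0.001, 0.0]
ft_force: [-1.6, -0.9, 4.4]
gripper_width: 0.0594
```

Call:
apply_moves(commands="0 0 -0.5 0;0 0 -1 0;0 0 -1 0;0 0 -1 0;0 0.5 -1 0")

```text
t: 12.1
tool_pos: [0.4584, 0.1062, 0.1187]
orientation: [-0.0, 1.0, 0.002, 0.0]
ft_force: [-0.3, -0.0, -0.3]
gripper_width: 0.059
```

Call:
apply_moves(commands="0.18 1 -1 0;0.18 1 0 0;0.18 1 0 0;0.18 1 0 0;0.18 1 0 0")

```text
t: 12.6
tool_pos: [0.4813, -0.0202, 0.1428]
orientation: [-0.0, 1.0, 0.001, 0.0]
ft_force: [0.3, -0.5, -1.1]
gripper_width: 0.0593
```

Call:
apply_moves(commands="0.18 1 0 0;0.18 1 0 0;0.18 1 0 0;0.18 1 0 0;0.18 1 0 0")

```text
t: 13.1
tool_pos: [0.504, -0.1452, 0.1427]
orientation: [-0.0, 1.0, 0.001, 0.0]
ft_force: [-0.4, 0.3, -0.2]
gripper_width: 0.0593
```

Call:
apply_moves(commands="0.18 1 0 0;0.18 1 0 0;0.18 1 0 0;0.18 1 0 0;0.18 1 0 0")

```text
t: 13.6
tool_pos: [0.5267, -0.2701, 0.1426]
orientation: [-0.0, 1.0, 0.001, 0.0]
ft_force: [0.4, 0.2, -0.4]
gripper_width: 0.059
```

Call:
apply_moves(commands="0.18 1 0 0;0.18 1 0 0;0.18 1 0 0;0.18 1 0 0;0.18 1 0 0")

```text
t: 14.1
tool_pos: [0.5495, -0.3951, 0.1425]
orientation: [-0.0, 1.0, 0.001, -0.0]
ft_force: [0.3, -0.9, -0.3]
gripper_width: 0.0592
```

```bash
python3 look.py pics/w3.png .515 -.42 .115 .05 .075
```

```text
[ 0.54945738 -0.39505696  0.14249771] [-2.88613632e-04  9.99999674e-01  7.52250315e-04 -5.92367077e-05]
4945 rect [ 540.  -421.1] [128.6 112.6] 89.6 mean [ 0.5623 -0.4403  0.0596] axis deg 65.2 px [261 169 211 169]
2058 rect [ 438.5 -408.9] [104.5  15. ] 89.7 mean [ 0.4354 -0.4067  0.0576] axis deg 89.2 px [269 385 147  17]
```

View pics/w3.png

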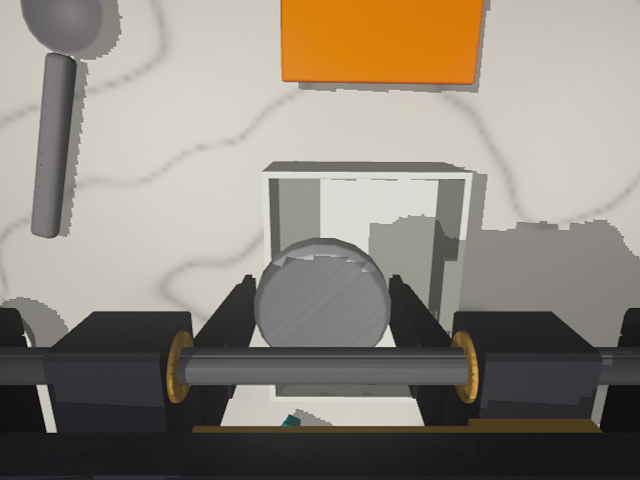

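The lid is held at (323,300) and the open box is below it, its far corners at (265,170) and (470,172) as expected. I'll move 26 mm further in -y, then down and release.

Call:
apply_moves(commands="0.06 0.6 0 0;0.06 0.44 0 0;0 0 0.8 0;0 0 1 0;0 0 1 0")

```text
t: 14.65
tool_pos: [0.5528, -0.4205, 0.0722]
orientation: [0.0, 1.0, 0.001, 0.0]
ft_force: [0.9, -0.2, -0.7]
gripper_width: 0.0592
```

Call:
apply_moves(commands="0 0 1 0;0 0 0.8 0;0 0 0.4 0;0 0 0.2 0;0 0 0 0")

```text
t: 15.15
tool_pos: [0.5526, -0.4202, 0.0124]
orientation: [-0.0, 1.0, 0.001, -0.0]
ft_force: [0.6, 0.5, -0.3]
gripper_width: 0.0591
```

Call:
apply_moves(commands="0 0 0 0;0 0 0 0;0 0 0 0", claw=0.8)

```text
t: 15.45
tool_pos: [0.5532, -0.4209, 0.0138]
orientation: [0.001, 1.0, 0.001, 0.001]
ft_force: [-0.2, 0.4, -0.0]
gripper_width: 0.0746
```

Call:
apply_moves(commands="0 0 -0.5 0;0 0 -1 0;0 0 -1 0;0 0 -1 0;0 0 -1 0")

```text
t: 15.95
tool_pos: [0.5528, -0.4205, 0.1274]
orientation: [0.0, 1.0, 0.001, 0.001]
ft_force: [0.5, 0.8, -0.3]
gripper_width: 0.0759
```

Call:
apply_moves(commands="0.36 -0.98 -0.3 0;0.36 -0.98 -0.3 0;0.36 -0.98 0 0;0.36 -0.98 0 0;0.36 -0.98 0 0", claw=0.5)

```text
t: 16.45
tool_pos: [0.5979, -0.297, 0.1416]
orientation: [0.0, 1.0, 0.001, 0.001]
ft_force: [0.6, -0.2, 0.0]
gripper_width: 0.0485
```

Call:
apply_moves(commands="0.36 -0.98 0 0;0.36 -0.98 0 0;0.36 -0.98 0 0;0.36 -0.98 0 0;0 0 0 0")

```text
t: 16.95
tool_pos: [0.6343, -0.1971, 0.1414]
orientation: [-0.0, 1.0, 0.003, 0.001]
ft_force: [-0.1, -0.8, 0.1]
gripper_width: 0.0477
```

```bash
python3 look.py pics/w4.png .634 -.1985 .12 .004 .025
python3 - <<'E'
from h import *
s=grab('wrist');w=cloud(s)
m=(w[...,2]>.010)&(w[...,2]<.02)
for a,b in((.55,.60),(.60,.65),(.65,.67)):
    q=w[m&(w[...,0]>a)&(w[...,0]<b)&(abs(w[...,1]+.2)<.06)]
    print(a,len(q),q[:,:2].mean(0) if len(q) else 0, np.polyfit(q[:,0],q[:,1],1) if len(q) else 0)
t=grab('top');w=cloud(t)
m=(abs(w[...,0]-.5145)<.07)&(abs(w[...,1]+.421)<.055)&(w[...,2]>.014)&(w[...,2]<.035)
q=w[m];print('lid in box',len(q),np.median(q,0))
E
```

```text
[ 0.63429337 -0.19713064  0.14139138] [-5.21110502e-05  9.99996461e-01  2.51702581e-03  8.60690231e-04]
6881 rect [ 634.  -197.5] [ 54.4 187.4] 67.7 mean [ 0.6477 -0.2092  0.0103] axis deg 164.1 px [292 103 106 236]
0.55 1239 [ 0.575388   -0.18908845] [-0.27783078 -0.02922795]
0.6 1414 [ 0.62543456 -0.20288024] [-0.27748266 -0.029333  ]
0.65 581 [ 0.65939663 -0.21226362] [-0.29297215 -0.01907877]
lid in box 381 [ 0.55216846 -0.41781137  0.02095041]
```

View pics/w4.png

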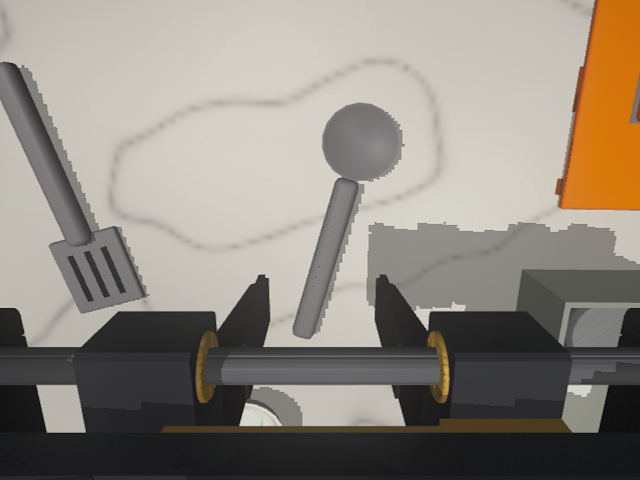

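The spoon's handle runs from (303,332) to (345,183), with a yaw of about -15.5°. The lid depth check puts it inside the box, and it also shows at (610,330). I'll grip at the spoon's midpoint.

Call:
apply_moves(commands="0.06 0.35 0.9 0;0 0 1 0.98;0 0 1 0.98;0 0 1 0;0 0 0.9 0")

```text
t: 17.6
tool_pos: [0.634, -0.2099, 0.0189]
orientation: [0.0, 0.991, -0.137, -0.0]
ft_force: [0.1, 1.0, 0.5]
gripper_width: 0.0472
```

Call:
apply_moves(commands="0 0 0.5 0;0 0 0.2 0;0 0 0 0")

```text
t: 17.9
tool_pos: [0.6345, -0.209, 0.0023]
orientation: [-0.0, 0.991, -0.136, -0.0]
ft_force: [-0.4, 0.4, -0.5]
gripper_width: 0.0472
```

Call:
apply_moves(commands="0 0 0 0;0 0 0 0;0 0 0 0;0 0 0 0;0 0 0 0", claw=0, force=20)

```text
t: 18.4
tool_pos: [0.6351, -0.2084, 0.0031]
orientation: [0.0, 0.991, -0.136, 0.0]
ft_force: [-0.7, 0.6, 1.7]
gripper_width: 0.0172
```

Call:
apply_moves(commands="0 0 -0.4 0;0 0 -1 0;0 0 -1 0;0 0 -1 0;0 0 -1 0")

```text
t: 18.9
tool_pos: [0.6346, -0.2084, 0.1139]
orientation: [0.0, 0.991, -0.136, 0.0]
ft_force: [0.5, 0.5, -0.1]
gripper_width: 0.0176
```

Call:
apply_moves(commands="0 0 -0.5 -0.98;0 0 -0.5 -0.97;-0.2 -0.8 0 0;-0.2 -1 0 0;-0.2 -1 0 0")

```text
t: 19.4
tool_pos: [0.6186, -0.1366, 0.1368]
orientation: [-0.0, 1.0, -0.002, -0.001]
ft_force: [-0.3, 0.4, -1.1]
gripper_width: 0.0179
```

Call:
apply_moves(commands="-0.2 -1 0 0;-0.2 -1 0 0;-0.2 -1 0 0;-0.2 -1 0 0;-0.2 -1 0 0")

```text
t: 19.9
tool_pos: [0.5931, -0.0112, 0.1366]
orientation: [-0.0, 1.0, -0.001, -0.001]
ft_force: [0.5, 0.3, -0.4]
gripper_width: 0.0175
```

Call:
apply_moves(commands="-0.2 -1 0 0;-0.2 -1 0 0;-0.2 -1 0 0;-0.2 -1 0 0;-0.2 -1 0 0")

```text
t: 20.4
tool_pos: [0.5679, 0.1134, 0.1366]
orientation: [-0.0, 1.0, -0.001, -0.001]
ft_force: [0.9, -0.4, -0.9]
gripper_width: 0.0178
```

Call:
apply_moves(commands="-0.2 -1 0 0;-0.2 -1 0 0;-0.2 -1 0 0;-0.2 -1 0 0;-0.2 -1 0 0")

```text
t: 20.9
tool_pos: [0.5427, 0.2382, 0.1366]
orientation: [0.0, 1.0, -0.001, -0.001]
ft_force: [1.1, 0.1, -0.3]
gripper_width: 0.0179
```

Call:
apply_moves(commands="-0.2 -1 0 0;-0.2 -1 0 0;-0.2 -1 0 0;-0.2 -1 0 0;-0.2 -1 0 0")

```text
t: 21.4
tool_pos: [0.5175, 0.3629, 0.1366]
orientation: [0.0, 1.0, -0.001, -0.001]
ft_force: [0.5, 0.1, -0.9]
gripper_width: 0.0178
```

Run:
```python
from h import *
s=grab('wrist');w=cloud(s);save(s,'pics/w5.png');print(s['o']['tool_pos'],s['o']['orientation'],s['o']['t'])
f=w[(abs(w[...,2]-.042)<.006)&(w[...,1]>.3)&(w[...,0]<.65)]
print('rim x',np.percentile(f[:,0],[1,99]),'y',np.percentile(f[:,1],[1,99]))
m=(w[...,2]>.10)&(w[...,2]<.16)&(w[...,0]>.53)&(w[...,0]<.66)
q=w[m];print('spoon',len(q),q[:,:2].min(0),q[:,:2].max(0),np.polyfit(q[:,0],q[:,1],1))
```

```text
[0.51748873 0.36289123 0.1365808 ] [ 2.76738403e-04  9.99999129e-01 -9.98697793e-04 -8.17857897e-04] 21.4
rim x [0.38548455 0.63331051] y [0.3363896  0.49468531]
spoon 17822 [0.53000572 0.33633601] [0.60701917 0.39078986] [-0.00186363  0.36463357]
```

View pics/w5.png

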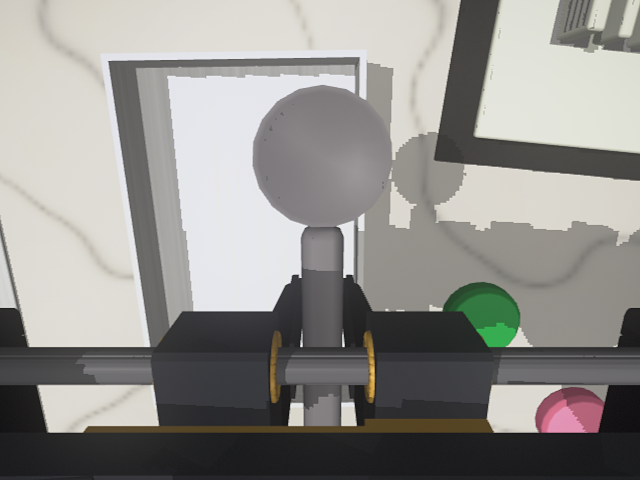

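The spoon is held straight, with its bowl at (322,155). The tray rim measures x 0.385 to 0.633 and y 0.336 to 0.495. I'll set the spoon along the +y side.

Call:
apply_moves(commands="-0.04 -0.9 0 0;-0.04 -0.9 0 0;0 -0.9 0 0;0 -0.88 0 0;0 0 0.8 0")

```text
t: 21.95
tool_pos: [0.5175, 0.455, 0.1203]
orientation: [-0.002, 1.0, 0.0, 0.002]
ft_force: [0.1, -0.3, -0.5]
gripper_width: 0.0179
```

Call:
apply_moves(commands="0 0 1 0;0 0 1 0;0 0 1 0;0 0 0.8 0;0 0 0.3 0")

```text
t: 22.45
tool_pos: [0.5144, 0.4498, 0.0112]
orientation: [0.002, 1.0, -0.001, -0.003]
ft_force: [-1.0, 0.6, -0.3]
gripper_width: 0.0179
```

Call:
apply_moves(commands="0 0 0.2 0;0 0 0 0;0 0 0 0")

```text
t: 22.75
tool_pos: [0.5181, 0.4517, 0.0113]
orientation: [-0.001, 1.0, -0.0, 0.001]
ft_force: [-0.4, -0.3, -0.7]
gripper_width: 0.0179
```

Call:
apply_moves(commands="0 0 0 0;0 0 0 0;0 0 0 0;0 0 0 0", claw=0.4)

```text
t: 23.15
tool_pos: [0.5177, 0.4512, 0.0103]
orientation: [-0.0, 1.0, 0.0, 0.0]
ft_force: [-0.1, 0.0, 0.2]
gripper_width: 0.0372
```

Call:
apply_moves(commands="0 0 -0.5 0;0 0 -1 0;0 0 -1 0;0 0 -1 0;0 0 -1 0")

```text
t: 23.65
tool_pos: [0.5177, 0.4512, 0.1246]
orientation: [-0.0, 1.0, 0.0, 0.0]
ft_force: [-0.2, 0.8, -0.2]
gripper_width: 0.038
```

Call:
apply_moves(commands="0.3 1 -0.5 0;0.3 1 0 0;0.3 1 0 0;0.3 1 0 0;0.3 1 0 0", claw=0.5)

```text
t: 24.15
tool_pos: [0.5555, 0.3252, 0.1362]
orientation: [-0.0, 1.0, 0.0, 0.001]
ft_force: [0.8, -0.1, 0.5]
gripper_width: 0.0476
```

Call:
apply_moves(commands="0.3 1 0 0;0.3 1 0 0;0.3 1 0 0;0.3 1 0 0;0.3 1 0 0")

```text
t: 24.65
tool_pos: [0.5931, 0.2001, 0.1362]
orientation: [-0.0, 1.0, 0.0, 0.001]
ft_force: [1.6, 0.5, -0.4]
gripper_width: 0.0475
```

Call:
apply_moves(commands="0.3 1 0 0;0.3 1 0 0;0.3 1 0 0;0.3 1 0 0;0.3 1 0 0")

```text
t: 25.15
tool_pos: [0.6306, 0.075, 0.1361]
orientation: [-0.0, 1.0, 0.0, 0.001]
ft_force: [-0.1, -0.6, -0.0]
gripper_width: 0.0473
```

Call:
apply_moves(commands="0.3 1 0 0;0.3 1 0 0;0.3 0.8 0 0;0 0 0 0")

```text
t: 25.55
tool_pos: [0.6536, 0.0038, 0.1361]
orientation: [0.0, 1.0, -0.001, 0.001]
ft_force: [1.1, 0.3, 1.0]
gripper_width: 0.0476
```

Run:
```python
from h import *
s=grab('wrist');w=cloud(s);save(s,'pics/w6.png');print(s['o']['tool_pos'],s['o']['orientation'],s['o']['t'])
m=(w[...,2]>.009)&(w[...,2]<.022)&(abs(w[...,0]-.655)<.13)&(abs(w[...,1])<.06)
q=w[m];p=np.polyfit(q[:,0],q[:,1],1);print(len(q),p,'deg',np.degrees(np.arctan(p[0])),'handle x',np.percentile(q[:,0],[.5,99.5]))
m=(w[...,2]>.003)&(w[...,2]<.022)&(abs(w[...,0]-.655)<.13)&(abs(w[...,1])<.06)
d=np.array([1,p[0]])/np.hypot(1,p[0]);a=w[m][:,:2]@d;lo,hi=np.percentile(a,[.3,99.7]);mid=(lo+hi)/2
print('len',hi-lo); x=(mid-p[1]*d[1])/(d[0]+p[0]*d[1]);print('mid',x,p[0]*x+p[1])
```

```text
[0.65355893 0.00377023 0.13607291] [ 3.09639617e-04  9.99998716e-01 -1.36665083e-03  7.76995065e-04] 25.55
4304 [ 0.27306197 -0.17878925] deg 15.27296652413745 handle x [0.61941652 0.74643364]
len 0.18751345224400462
mid 0.6555920218307312 0.00022800566151270907
```

View pics/w6.png

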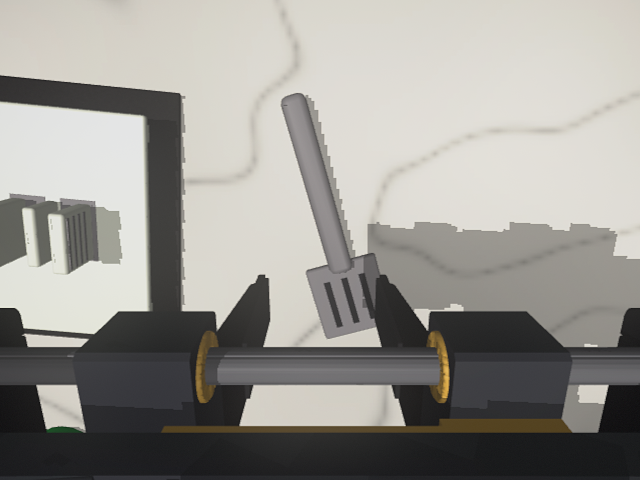

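The turner's butt is at (292,100) and its blade at (343,295), with the handle yaw at +15.3°. The hand is within 4 mm of the midpoint, so I'll correct and grip.

Call:
apply_moves(commands="0.08 0.14 0.8 0;0 0 1 -0.96;0 0 1 -0.96;0 0 1 0;0 0 0.9 0")

```text
t: 26.1
tool_pos: [0.6541, 0.004, 0.0167]
orientation: [-0.0, 0.991, 0.134, -0.0]
ft_force: [-0.2, 0.4, 0.6]
gripper_width: 0.0477
```

Call:
apply_moves(commands="0 0 0.45 0;0 0 0.18 0;0 0 0 0")

```text
t: 26.4
tool_pos: [0.6547, 0.0031, 0.0019]
orientation: [-0.0, 0.991, 0.134, 0.0]
ft_force: [-0.3, 0.2, 0.0]
gripper_width: 0.0476
```

Call:
apply_moves(commands="0 0 0 0;0 0 0 0;0 0 0 0;0 0 0 0;0 0 0 0", claw=0, force=20)

```text
t: 26.9
tool_pos: [0.6551, 0.0024, 0.0023]
orientation: [0.0, 0.991, 0.134, 0.001]
ft_force: [-0.4, -0.5, 1.7]
gripper_width: 0.0178
```

Call:
apply_moves(commands="0 0 -0.4 0;0 0 -1 0;0 0 -1 0;0 0 -1 0;0 0 -1 0")

```text
t: 27.4
tool_pos: [0.6544, 0.0027, 0.1131]
orientation: [-0.0, 0.991, 0.134, -0.0]
ft_force: [0.5, 0.1, -0.7]
gripper_width: 0.0176
```

Call:
apply_moves(commands="0 0 -1 0.96;0 0 -0.5 0.96;0 0 0 0")

```text
t: 27.7
tool_pos: [0.6563, 0.0025, 0.1528]
orientation: [0.0, 1.0, 0.0, 0.003]
ft_force: [0.5, -0.2, -0.5]
gripper_width: 0.0181
```

Call:
apply_moves(commands="-0.39 -0.8 0 0;-0.39 -1 0 0;-0.39 -1 0 0;-0.39 -1 0 0;-0.39 -1 0 0")

```text
t: 28.2
tool_pos: [0.6036, 0.1243, 0.1473]
orientation: [-0.0, 1.0, 0.002, -0.002]
ft_force: [0.7, 0.2, -0.7]
gripper_width: 0.0176
```

Call:
apply_moves(commands="-0.39 -1 0 0;-0.39 -1 0 0;-0.39 -1 0 0;-0.39 -1 0 0;-0.39 -1 0 0")

```text
t: 28.7
tool_pos: [0.5547, 0.249, 0.1473]
orientation: [0.0, 1.0, 0.002, -0.002]
ft_force: [0.7, 0.0, -1.1]
gripper_width: 0.018
```

Call:
apply_moves(commands="-0.39 -1 0 0;-0.39 -1 0 0;-0.39 -1 0 0;-0.39 -1 0 0;-0.39 -1 0 0")

```text
t: 29.2
tool_pos: [0.5058, 0.3736, 0.1473]
orientation: [0.001, 1.0, 0.002, -0.002]
ft_force: [0.8, -0.7, 0.3]
gripper_width: 0.018
```

Run:
```python
from h import *
s=grab('wrist');w=cloud(s);T=s['o']['tool_pos'];print(T,s['o']['orientation'],s['o']['t'])
m=(w[...,2]>.12)&(w[...,2]<.18)&(w[...,0]>T[0]+.02)&(w[...,0]<.66)
q=w[m];print('turner',len(q),q[:,:2].min(0),q[:,:2].max(0),np.polyfit(q[:,0],q[:,1],1))
m=(w[...,2]>.006)&(w[...,2]<.03)&(w[...,0]>.40)&(w[...,0]<.627)&(w[...,1]>.344)&(w[...,1]<.487)
q=w[m];print('spoon in tray',len(q),np.percentile(q[:,:2],[1,99],axis=0))
```

```text
[0.5058053  0.37360235 0.1472627 ] [ 6.90562887e-04  9.99997092e-01  1.72460708e-03 -1.53812617e-03] 29.2
turner 8693 [0.52580691 0.36560828] [0.60038102 0.38401471] [0.00607505 0.37139182]
spoon in tray 8414 [[0.43776338 0.42812025]
 [0.60535744 0.47751859]]
```

Call:
apply_moves(commands="0.2 -0.18 0.5 0;0 0 1 0;0 0 1 0;0 0 1 0;0 0 1 0")

```text
t: 29.75
tool_pos: [0.5124, 0.3758, 0.0336]
orientation: [0.001, 1.0, 0.001, -0.001]
ft_force: [-0.3, -0.0, -0.3]
gripper_width: 0.0183
```

Call:
apply_moves(commands="0 0 0.6 0;0 0 0.3 0;0 0 0.1 0;0 0 0 0;0 0 0 0")

```text
t: 30.25
tool_pos: [0.5143, 0.3776, 0.0131]
orientation: [-0.001, 1.0, 0.0, 0.001]
ft_force: [-0.0, 1.3, -1.2]
gripper_width: 0.0179
```

Call:
apply_moves(commands="0 0 0 0;0 0 0 0;0 0 0 0;0 0 0 0", claw=0.4)

```text
t: 30.65
tool_pos: [0.5135, 0.3772, 0.012]
orientation: [-0.0, 1.0, 0.0, 0.0]
ft_force: [0.5, 0.2, 0.7]
gripper_width: 0.0375
```

Call:
apply_moves(commands="0 0 -0.5 0;0 0 -1 0;0 0 -1 0;0 0 -1 0;0 0 -1 0")

```text
t: 31.15
tool_pos: [0.5134, 0.3771, 0.1263]
orientation: [-0.0, 1.0, 0.0, 0.0]
ft_force: [0.4, -0.1, 0.6]
gripper_width: 0.0383
```

Call:
apply_moves(commands="-1 1 -0.8 0;-1 1 -0.8 0;-1 1 0 0;-1 1 0 0;-1 1 0 0")

```text
t: 31.65
tool_pos: [0.3875, 0.2513, 0.1653]
orientation: [-0.0, 1.0, 0.0, 0.001]
ft_force: [-0.5, -0.4, 0.3]
gripper_width: 0.0379
```

Call:
apply_moves(commands="-0.5 1 0 0;-0.3 1 0 0;0 1 0 0;0 1 0 0;0 0 0 0")

```text
t: 32.15
tool_pos: [0.3685, 0.1504, 0.1651]
orientation: [0.0, 1.0, -0.001, 0.001]
ft_force: [0.9, -0.1, 0.3]
gripper_width: 0.038
```

Run:
```python
from h import *
s=grab('top');w=cloud(s);print(s['o']['t'],s['o']['tool_pos'])
save(s,'pics/t9.png',(130,120,530,320),2)
def rep(n,m):
    q=w[m];print(n,len(q),cv2.minAreaRect((q[:,:2]*1000).astype(np.float32)) if len(q) else '',np.round(np.median(q,0),4))
X,Y,Z=w[...,0],w[...,1],w[...,2]
rep('cover plate',(Z>.02)&(Z<.04)&(abs(X-.658)<.12)&(abs(Y-.193)<.11))
rep('cover tabs',(Z>.045)&(Z<.08)&(abs(X-.658)<.06)&(abs(Y-.193)<.06))
rep('lid',(Z>.014)&(Z<.035)&(abs(X-.5145)<.07)&(abs(Y+.421)<.055))
rep('salt',(Z>.01)&(Z<.04)&(abs(X-.457)<.05)&(abs(Y+.132)<.05))
```

```text
32.15 [0.36847757 0.15039471 0.16513305]
cover plate 2615 ((659.723876953125, 191.53726196289062), (128.4303741455078, 164.71043395996094), 84.29310607910156) [0.6565 0.1898 0.0287]
cover tabs 204 ((658.5588989257812, 191.16696166992188), (55.3453483581543, 39.69575881958008), 83.71554565429688) [0.6584 0.1912 0.0602]
lid 376 ((551.2325439453125, -417.95513916015625), (59.18345260620117, 57.50737762451172), 40.98213195800781) [ 0.5521 -0.4176  0.0211]
salt 358 ((455.5408020019531, -130.9884033203125), (64.70321655273438, 65.15126037597656), 43.47527313232422) [ 0.4568 -0.1341  0.019 ]
```

View pics/t9.png

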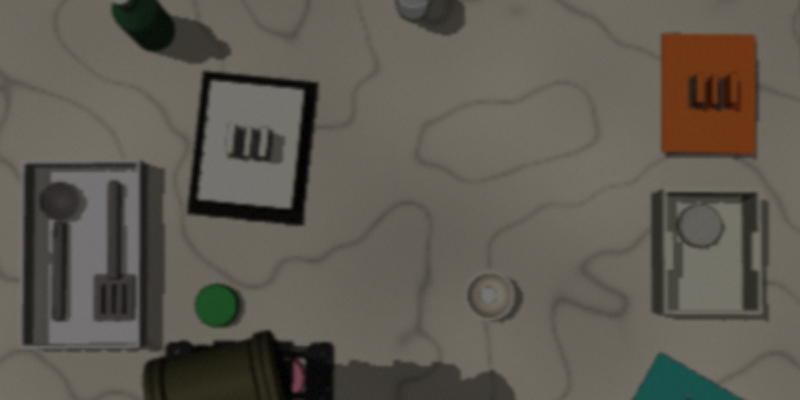

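The final top view shows the cover centred on the mat at (252,143), the lid in the box at (700,225), and both utensils inside the tray at (60,250) and (115,250). The salt dish is where it was, at (492,296). I'm handing the job in.

```bash
python3 -c "
from station import finish_job; print(finish_job())"
```

```text
the job is handed in; nothing more can be done
None
```

The job is done and handed in at about 32 s of the 72 s allowed. I squeezed the tabs, lifted the cover off and set it on the mat. Then I put the steel lid in the lid box, and the spoon and the turner in the tray, in that order.

Last checks, from the top and wrist cameras just before hand-in:
- **Cover:** it lies flat and right way up, about 2 mm from the mat's centre and aligned with it. Its plate top is at 28.7 mm, where 28 mm is expected.
- **Steel lid:** it lies flat on the floor of the box with its top at 21 mm, well below the 62 mm rim.
- **Spoon and turner:** both lie inside the tray walls, side by side and clear of each other. I checked the turner's final position only by eye, in the last picture.
- **Salt dish:** the two readings agree within about 2 mm, which is the calibration error.
- **Look-alikes:** the orange cover and the green lid look undisturbed. The teal cover and the pink lid were only partly in the last picture, and I did not measure them again.
- **Gripper:** it was open and clear of everything. The highest wrist force reading was about 8 N.

No check failed or disagreed.

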